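# Load the specimen feed track and lock its gate

## Robot

A 6-joint arm with a two-finger parallel gripper is mounted at the origin on the work surface. World frame = base frame: x ahead of the robot, y to its left, z up, the work surface at z = 0. Lengths are in m, angles in degrees, forces in N, time in s.
With the tool pointing down it reaches from about 0.4 to 0.825 m from the base axis. Payload 7 kg.
Tool frame: the origin (TCP) lies at the very end of the fingers, on their centre line; the grasp point (between the pads) lies 19 mm behind it (ctrl.grip_depth is the distance from the TCP to the grasp point, in m); z points along the fingers, y is the line along which they close (so a half turn about z gives the same grasp; the last joint's range is limited). The gripper opens to 88 mm and grips with 3 to 60 N. Pads are 19 mm wide; open, the fingers measure 130 mm over their backs; the gripper's body (78 mm by 193 mm) begins 47 mm behind the grasp point.
Start: joints at [-55.972, 20.546, 0.682, 0, -70.136, -16.507], TCP at [0.203, -0.644, 0.227] pointing down, gripper open.
Joint ranges: [-176.03, 176.03], [-82.01, 121.73], [-58.28, 71.71], [-173.87, 95.51], [-174.79, -0.11], [-173.66, 173.66]. Speed limits (degrees/s): [136.94, 136.94, 172.46, 180, 180, 180].

## Interface

Orientations are given as [roll, pitch, yaw] about the fixed x, y, z axes, in that order (R = Rz(yaw) Ry(pitch) Rx(roll)).
In Python, from plant import get_obs, eyes, ctrl, spotter gives the robot as it stands.
- The arm moves only by the shell command python3 -m crank 'ROWS'. ROWS is JSON, one flat list of numbers, 7 for each row, row after row: the turn, a rotation vector about the tool's x, y, z in rad, then the shift along the tool's x, y, z in mm, then the opening, from 0 (shut) to 1 (fully open). A call has 1 to 5 rows; each row shifts and turns the commanded pose from where the row before left it, along the tool's axes as they then stand; what a row does not reach is not made up. A row lasts 1/8 s, in which the tool goes at most 62.5 mm and 10.7 degrees, less where a joint would pass 70% of its speed; a pose out of reach is approached as far as the arm can. A call is refused whole if a number of a shift passes 62.5 or a number of a turn 0.188, either way. A call with a gripper value outside its range is refused whole. The fingers move at their own pace and stop on an object; the grip force is fixed at half the most. Time passes only in rows, so rows that do not move let the fingers close. It gives the time, the measured TCP pose, the force, the opening and the grip force at its end, in the units of the state.
- get_obs(): the state, without advancing time (a new reading comes with each control period).
- eyes.snapshot(name): name is "scene" or "top" or "wrist"; returns the picture (384x512x3 uint8, blue, green, red); there is no depth.
- eyes.camera_model(name): a dict with "fx", "fy", "cx", "cy" (pixels), "extrinsics" (4x4, takes a point from camera to world coordinates). Camera axes: x right, y down, z forward; pixel columns grow to the right and rows downward; lengths in m; the calibration is good to about 2 mm. A picture is of the moment at which its call begins: read the wrist's pose just before it. camera_model takes no time and is no camera call; for the wrist camera it gives the pose at the moment of the call.
- ctrl.close_job(): hands the job in; it is judged then, once.
Trained networks look in the newest picture that a camera, given by its name, has taken for a name from the list of things; names that differ only in an ending like _2 or _b are one class to them, and where a whole thing is asked for, a point or a joint stands for the part that bears it (a point fixed in the world has none). Each returns a list of dicts, best first, with "p" (0 to 1); they miss things now and then, are a little off and sometimes report something else, mostly with a low value. They report only what shows in the picture. A call takes as long as a camera call.
- spotter.outline_of(camera, target): "region" (384x512 bool, what is visible of it) and "rect" ([left, top, width, height] in pixels, round what is visible of it).
- spotter.place_of(camera, target): "location" ([column, row] in pixels: a listed point, or the origin of a listed thing).
The state is a dict: "clock": time; "joint_pos": joint angles; "qvel": joint speeds; "tau": joint torques, N m; "tool_pos": TCP position; "orientation": TCP orientation; "force": force on the tool from outside, world axes, zero at the start; "moment": the same for the moment, N m; "opening": finger opening in m; "gripper_force": force on a finger pad.
Only numpy, scipy, OpenCV 4.12 (cv2) and the standard library are available. Lean on these libraries where they do the work, as an engineer would, in place of code of your own. Each camera call takes 0.05 s, during which the arm holds its last target. There are 200 camera calls.

## Task

Load all the amber specimen blocks on the bench into the feed track: lift the gate lever out of its closed notch, swing it over and let it down into its open notch, then set the blocks on the track's wide end and push them through the converging blue rails, one behind the other, until they stand in one row without gaps, fully home against the end stop. Then lift the lever again, swing it back across the track and let it down fully into its closed notch behind the row. Leave the other things on the bench where they are.

Things in the scene. Friction and masses are not known exactly. Their poses are not given: they have to be found in the camera images.
- track: fixed feed track on an aluminium plate 300 x 120 mm, 8 mm thick, on the bench. Origin: bench level, on the centre line, below the closed gate bar. x: push direction along the track, y to its left, z up. Open apron from x = -150 to -78 mm; then two blue rails, 8 mm thick, tops at z = 34, inner faces converging from y = +-50.5 at x = -78 to +-24 at x = -9; then the channel
- track_channel (a point): middle of the channel's floor, track (76, 0, 8) mm, axes as the track's. Straight channel with white walls, 50 mm wide inside, 66 outside, to the stop at track x = 138. From track x = 14 on, lips at z = 36.5 to 40.5 leave a slot 37 mm wide along its middle: blocks can only be slid in from the wide end; closed fingers can follow them from above along the slot
- track_mouth (a point): point on the apron's top (z = 8 mm) on the centre line, at track x = -110 mm: a good place to set a block down; axes as the track's
- track_stop (a point): foot of the dark end stop's face: on the centre line at track x = 138 mm, z = 8 mm; axes as the track's. The first block fully home has its origin 15 mm before it, the next 45 mm, then 75 and 105; four just fit between stop and closed gate. The stop is 65 mm wide, 12 mm thick, its top at z = 40 mm
- gate_pivot (a point): foot of the lever's vertical pivot post (12 mm thick, top at z = 97 mm), at track (0, 75, 8) mm; axes as the track's. Beside it a steel sector, 34 mm from the pivot, has a notch at each end (closed, open), with about 0.06 rad of play for the bar; between them its top is at z = 41 mm: the bar passes only if lifted, and rests on the sector if let go there
- gate_knob (a point): grip point on the axis of the lever's upright red knob, 22 mm across, from z = 35 to 79 mm when down; the point is then at z = 62 mm, 140 mm from the pivot axis. The lever is a level yellow bar, 10 x 10 mm, at z = 25 to 35 when down, that turns and rises on the post. y axis: from the knob along the bar to the pivot; x square to it, z up
- gate_swing (a joint): swing of the lever about the pivot, rad, counter-clockwise from above, -0.02 to 1.59. 0: closed, the bar lies across the track at track x = 0 and bars the way, knob at track (0, -65) mm; pi/2: open, the bar lies along the channel's left side, knob at track (140, 75) mm. It stays where it is left, with slight friction
- gate_lift (a joint): lift of the lever, m, 0 (down in a notch) to 0.040; the bar clears the sector and the track's walls from 0.017 (it lies on the sector at 0.016). Falls by its own weight (0.2 kg) when let go
- block1: loose specimen block (may be absent) of clear amber resin with a white label and a dark mark on top: 30 mm along its x, 46 mm along its y (this goes across the track), 26 mm tall, 35 to 70 g; origin at the centre of its underside; either end may go first
- block2: loose specimen block (may be absent) of clear amber resin with a green label and a dark mark on top: 30 mm along its x, 46 mm along its y (this goes across the track), 26 mm tall, 35 to 70 g; origin at the centre of its underside; either end may go first
- block3: loose specimen block (may be absent) of clear amber resin with an orange label and a dark mark on top: 30 mm along its x, 46 mm along its y (this goes across the track), 26 mm tall, 35 to 70 g; origin at the centre of its underside; either end may go first
- block4: loose specimen block (may be absent) of clear amber resin with a blue label and a dark mark on top: 30 mm along its x, 46 mm along its y (this goes across the track), 26 mm tall, 35 to 70 g; origin at the centre of its underside; either end may go first
- bottle: bystander, to be left alone: amber bottle, 72 mm across, 170 mm tall; origin at the centre of its underside
- dish: bystander, to be left alone: glass dish, 68 mm across, 14 mm tall; origin at the centre of its underside
- cap: bystander, to be left alone: grey screw cap, 38 mm across, 16 mm tall; origin at the centre of its underside
- forceps: bystander, to be left alone: steel forceps lying flat, 125 mm long, 20 mm wide, 6 mm thick, along its x; origin at the centre of its underside
- marker: bystander, to be left alone: blue pen with a red cap, 110 mm long along its x, 12 mm thick; origin at the centre of its underside
- vial_box: bystander, to be left alone: white box of capped vials, 130 x 140 mm, 62 mm tall; origin at the centre of its underside

How it is judged:
By the outcome, as a careful person would: the job done as asked, in the order asked, and still so for the second after the job is handed in, with the robot touching nothing.
Of block1, block2, block3, block4 only 3 to 4 are there at a start; the rules pass over those that are not, and their reading is None.
At some moment in a run one of block1, block2, block3, block4 may be knocked a few centimetres aside while the robot is not near it.
Once in a run the grip may slacken for a moment while it holds something.
It also fails if it takes over 210 s, if anything falls off the work surface, if the arm or the gripper's body presses on something with over 40 N, if the wrist force passes 120 N, or if a joint passes its speed limit or range.

## Working session

There is one attempt and no reset: what is moved stays moved. The work goes in short steps, Python scripts to look and compute and a shell command to move; the robot and the scene stay as the last step left them, time stands still between calls to the robot, and variables do not carry over. Pictures are saved under pics/ and viewed, at most 14 in all, crops included, and the job is handed in when it is done.

```bash
mkdir -p pics; ls; python3 - <<'E'
from plant import get_obs, eyes, ctrl, spotter
import cv2
o=get_obs(); print({k:o[k] for k in('clock','tool_pos','orientation','opening','force')},ctrl.grip_depth)
for c in('top','scene'):
    cv2.imwrite(f'pics/{c}0.png',eyes.snapshot(c)); m=eyes.camera_model(c); print(c,m)
    for t in ['track','track_channel','track_mouth','track_stop','gate_pivot','gate_knob','block1','block2','block3','block4','bottle','dish','cap','forceps','marker','vial_box']:
        r=spotter.place_of(c,t); print(t,[(round(x['p'],2),[round(float(v),1) for v in x['location']]) for x in r[:3]])
E
```

```text
pics
{'clock': 0.0, 'tool_pos': array([ 0.20301261, -0.64323346,  0.22563651]), 'orientation': array([ 1.79905918e+02, -7.01608834e-03, -1.62485843e+02]), 'opening': 0.08751342455747592, 'force': array([ 0.5092339 , -0.32753626, -0.05801823])} 0.0188
top {'fx': 468.8951501684801, 'fy': 468.8951501684801, 'cx': 258.44951735964406, 'cy': 193.81538008621115, 'extrinsics': array([[-0.03818761, -0.97176608,  0.23283556,  0.29543797],
       [-0.99926486,  0.0363474 , -0.01219045, -0.03181442],
       [ 0.0033833 , -0.23312992, -0.97243971,  1.27436488],
       [ 0.        ,  0.        ,  0.        ,  1.        ]])}
track [(0.88, [261.5, 202.0]), (0.5, [351.8, 265.8])]
track_channel [(0.71, [287.0, 203.2])]
track_mouth [(0.64, [219.5, 205.0]), (0.22, [156.2, 249.4])]
track_stop [(0.78, [312.6, 204.3]), (0.45, [95.6, 224.0])]
gate_pivot [(0.72, [261.7, 178.2])]
gate_knob [(0.82, [266.5, 224.5])]
block1 [(0.75, [157.6, 251.0]), (0.74, [152.0, 193.5]), (0.67, [96.7, 223.7])]
block2 [(0.75, [157.6, 251.0]), (0.74, [152.0, 193.5]), (0.67, [96.7, 223.7])]
block3 [(0.75, [157.6, 251.0]), (0.74, [
[... 863 characters left out ...]
76.5, 210.2]), (0.59, [171.8, 252.9]), (0.23, [305.0, 159.7])]
gate_knob [(0.48, [238.6, 181.7])]
block1 [(0.66, [275.9, 136.9]), (0.58, [300.7, 158.6]), (0.55, [304.1, 137.4])]
block2 [(0.66, [275.9, 136.9]), (0.58, [300.7, 158.6]), (0.55, [304.1, 137.4])]
block3 [(0.66, [275.9, 136.9]), (0.58, [300.7, 158.6]), (0.55, [304.1, 137.4])]
block4 [(0.66, [275.9, 136.9]), (0.58, [300.7, 158.6]), (0.55, [304.1, 137.4])]
bottle [(0.8, [186.9, 287.3]), (0.51, [301.5, 156.6]), (0.43, [270.8, 183.1])]
dish [(0.64, [316.3, 182.2])]
cap [(0.46, [170.8, 252.6]), (0.37, [162.0, 233.5])]
forceps [(0.64, [188.3, 288.8]), (0.6, [336.5, 155.9])]
marker [(0.69, [163.7, 232.2])]
vial_box [(0.8, [318.7, 234.3])]
```

```bash
python3 - <<'E'
import cv2
i=cv2.imread('pics/top0.png'); cv2.imwrite('pics/top0c.png',cv2.resize(i[110:310,60:440],(800,421),interpolation=cv2.INTER_CUBIC))
E
cat > h.py <<'E'
from plant import get_obs, eyes, ctrl, spotter
import cv2, numpy as np
from scipy.spatial.transform import Rotation as R
def ray(m,px,z):
    E=m['extrinsics']; d=E[:3,:3]@[(px[0]-m['cx'])/m['fx'],(px[1]-m['cy'])/m['fy'],1]
    p=E[:3,3]; return p+d*(z-p[2])/d[2]
def proj(m,P):
    E=m['extrinsics']; q=(np.atleast_2d(P)-E[:3,3])@E[:3,:3]
    return np.c_[m['fx']*q[:,0]/q[:,2]+m['cx'],m['fy']*q[:,1]/q[:,2]+m['cy']]
E
python3 - <<'E'
from h import *
m=eyes.camera_model('top')
for n,px,z in [('track',(261.5,202),0),('chan',(287,203.2),.008),('mouth',(219.5,205),.008),('stop',(312.6,204.3),.008),('piv',(261.7,178.2),.008),('knob',(266.5,224.5),.062),('b1',(157.6,251),0),('b2',(152,193.5),0),('b3',(96.7,223.7),0),('dish',(192.9,163.9),0),('forceps',(123.8,164.9),0),('vial',(268.9,130.1),0),('bottle',(396.8,196.4),0),('cap',(372,237.3),0)]:
    print(n,ray(m,px,z).round(4))
E
```

```text
track [ 0.5768 -0.0554  0.    ]
chan [ 0.569  -0.1255  0.008 ]
mouth [0.5709 0.061  0.008 ]
stop [ 0.5633 -0.1961  0.008 ]
piv [ 0.6432 -0.0585  0.008 ]
knob [ 0.5024 -0.0649  0.062 ]
b1 [0.4513 0.2318 0.    ]
b2 [0.6126 0.2493 0.    ]
b3 [0.5328 0.3999 0.    ]
dish [0.6947 0.1347 0.    ]
forceps [0.699  0.3303 0.    ]
vial [ 0.7886 -0.0852 -0.    ]
bottle [ 0.5787 -0.4338  0.    ]
cap [ 0.4667 -0.3536  0.    ]
```

View pics/top0c.png

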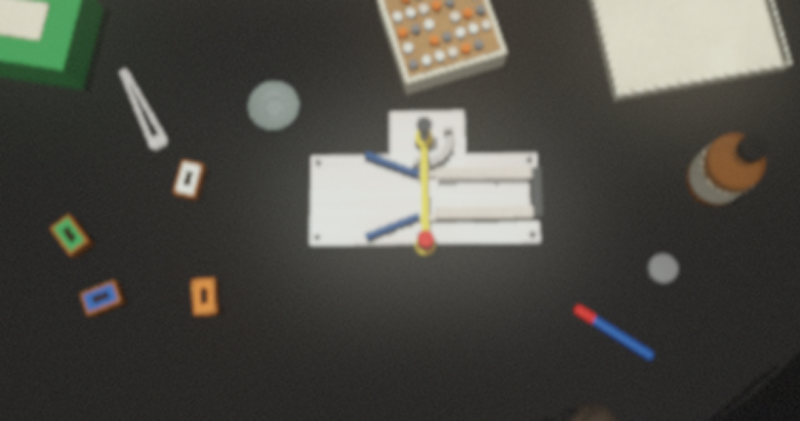

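All four blocks are there: white, green, orange and blue, at crop (188,179), (70,235), (204,296) and (101,297). The gate is closed, with the knob at (426,241). Next I'll fit the track pose and the block poses from both cameras.

```bash
cat >> h.py <<'E'
from scipy.optimize import least_squares
def T(tr,p):  # track mm -> world
    c,s=np.cos(tr[2]),np.sin(tr[2]); p=np.atleast_2d(p)/1000.
    return np.c_[tr[0]+c*p[:,0]-s*p[:,1],tr[1]+s*p[:,0]+c*p[:,1],p[:,2]]
PTS={'track':(0,0,0),'track_channel':(76,0,8),'track_mouth':(-110,0,8),'track_stop':(138,0,8),'gate_pivot':(0,75,8),'gate_knob':(0,-65,62)}
def fit(obs,x0=(.57,-.055,-1.6)):
    # obs: list of (model,name,px)
    f=lambda x:np.concatenate([(proj(m,T(x,PTS[n]))[0]-px)*(1.0) for m,n,px in obs])
    return least_squares(f,x0,loss='soft_l1',f_scale=1.5)
# label colours in top image -> block pose (z of top = .026 + base)
def blocks(img,m,z=.026):
    h=cv2.cvtColor(img,cv2.COLOR_BGR2HSV); mask=((h[...,2]>80)&(h[...,1]>110)|(h[...,2]>150)).astype(np.uint8)
    n,l,st,ce=cv2.connectedComponentsWithStats(mask); out=[]
    for i in range(1,n):
        if not 60<st[i,4]<500: continue
        c,_=cv2.findContours((l==i).astype(np.uint8),cv2.RETR_EXTERNAL,cv2.CHAIN_APPROX_NONE)
        P=np.array([ray(m,p[0],z)[:2] for p in c[0]])*1000
        (cx,cy),(a,b),ang=cv2.minAreaRect(P.astype(np.float32))
        if a>b: ang+=90   # ang: direction of short side (block x)
        px=img[l==i].mean(0).round()
        out.append((np.array([cx,cy]).round(1),round((ang+90)%180-90,1),(round(a,1),round(b,1)),px,ce[i].round(1)))
    return out
def go(pos,yaw):  # move from measured pose: turn about tool z (deg), then tool shifts
    o=get_obs(); y0=o['orientation'][2]; d=(yaw-y0+90)%180-90  # half-turn equivalent
    y1=np.radians(y0+d); w=(np.array(pos)-o['tool_pos'])*1000
    tx=[np.cos(y1),np.sin(y1),0]; ty=[np.sin(y1),-np.cos(y1),0]
    print('yaw',round(y0,1),'->',round(y0+d,1),'turn z rad %.3f'%-np.radians(d),'shift x %.1f y %.1f z %.1f'%(w@tx,w@ty,-w[2]),'j6 %.0f'%o['joint_pos'][5])
E
python3 - <<'E'
from h import *
obs=[];
t=dict(top={'track':(261.5,202),'track_channel':(287,203.2),'track_mouth':(219.5,205),'track_stop':(312.6,204.3),'gate_pivot':(261.7,178.2),'gate_knob':(266.5,224.5)},
scene={'track':(255.8,208),'track_channel':(245.1,218.1),'track_mouth':(270.3,184.9),'track_stop':(230.9,228.2),'gate_pivot':(276.5,210.2),'gate_knob':(238.6,181.7)})
for c in t:
    for n in t[c]: obs.append((eyes.camera_model(c),n,np.array(t[c][n])))
for s in (obs,obs[:6],obs[6:]):
    r=fit(s); print(r.x.round(4),np.degrees(r.x[2]).round(2)); print(r.fun.round(1))
for b in blocks(cv2.imread('pics/top0.png'),eyes.camera_model('top')): print(*b)
m=eyes.camera_model('wrist'); o=get_obs()
Rt=R.from_euler('xyz',o['orientation'],degrees=True).as_matrix()
print(m['fx'],'cam in tool',(Rt.T@(m['extrinsics'][:3,3]-o['tool_pos'])).round(4)); print((Rt.T@m['extrinsics'][:3,:3]).round(2))
E
```

```text
[ 0.5708 -0.0565 -1.5945] -91.36
[ 0.5  2.1  2.5 -0.1  2.7 -1.  -0.7 -1.5 -0.1 -0.9 -3.8 -1.1 -0.8 -3.7
 -2.3 -2.2  0.8 -0.6  1.2 -0.4 -0.4 -1.  -1.9  1.2]
[ 0.569  -0.0557 -1.5908] -91.15
[ 0.2  2.7  2.2  0.5  2.4 -0.2 -1.  -1.  -0.5 -0.2 -4.  -0.5]
[ 0.5749 -0.06   -1.6067] -92.06
[-0.1 -2.8 -1.9 -1.2  1.8  0.4  1.4  0.5  0.2  0.2 -1.2  2. ]
[701.8 315.6] -63.8 (119.2, 21.8) [165. 171. 173.] [127.7 162.8]
[701.1 136.7] 87.9 (45.0, 46.7) [149. 155. 146.] [190.9 158.6]
[602.2 250.2] 76.4 (32.1, 49.6) [150. 164. 174.] [149.3 195.2]
[535.2 402.5] -52.9 (50.4, 33.8) [ 65. 115. 103.] [ 92.7 221.3]
[449.8 229.3] -89.1 (51.4, 34.5) [ 59. 109. 162.] [156.4 250.5]
[453.6 360.3] 20.3 (18.7, 35.3) [155. 102.  79.] [107.1 250.9]
[ 385.6 -283.7] -36.4 (117.3, 18.7) [112.  74.  81.] [350.7 267.1]
345.3115154405019 cam in tool [ 0.0653 -0.0009 -0.1575]
[[-0.   -0.97 -0.25]
 [ 1.   -0.   -0.  ]
 [-0.   -0.25  0.97]]
```

```bash
python3 - <<'E'
from h import *
go([.56,-.05,.30],178.6)
E
```

```text
yaw -162.5 -> -181.4 turn z rad 0.330 shift x -342.2 y 602.2 z -73.4 j6 -17
```

```bash
python3 -m crank '[0,0,0.165,0,0,-36,1, 0,0,0.165,0,0,-37,1, 0,0,0,-28,50,0,1, 0,0,0,-28,50,0,1, 0,0,0,-28,50,0,1]' >/dev/null
python3 -m crank '[0,0,0,-28,50,0,1, 0,0,0,-28,50,0,1, 0,0,0,-28,50,0,1, 0,0,0,-28,50,0,1, 0,0,0,-28,50,0,1]' >/dev/null
python3 -m crank '[0,0,0,-28,50,0,1, 0,0,0,-30,50,0,1, 0,0,0,-30,50,0,1, 0,0,0,-30,50,0,1, 0,0,0,0,0,0,1]'
python3 - <<'E'
from h import *
o=get_obs(); m=eyes.camera_model('wrist'); im=eyes.snapshot('wrist'); cv2.imwrite('pics/w1.png',im); 
obs=[]
for n in PTS:
    r=spotter.place_of('wrist',n)
    if r: print(n,round(r[0]['p'],2),r[0]['location']); obs.append((m,n,np.array(r[0]['location'])))
r=fit(obs); print(r.x.round(4),np.degrees(r.x[2])); print(r.fun.round(1))
E
```

```text
clock: 3.58
tool_pos: [0.5611, -0.0491, 0.2988]
orientation: [-180.0, -0.0, 178.8]
force: [-0.4, 0.7, 0.1]
opening: 0.0881
gripper_force: 0.0
track 0.82 [256.2, 163.7]
track_channel 0.84 [197.1, 163.7]
track_mouth 0.64 [477.4, 181.3]
track_stop 0.74 [144.5, 164.6]
gate_pivot 0.77 [253.6, 217.3]
gate_knob 0.8 [249.8, 113.7]
[ 0.5733 -0.0506 -1.597 ] -91.5026255113376
[  -2.    -0.4   -0.8    0.3 -139.5  -16.5    4.6   -0.8    0.3    1.3
    4.6    1.3]
```

View pics/w1.png

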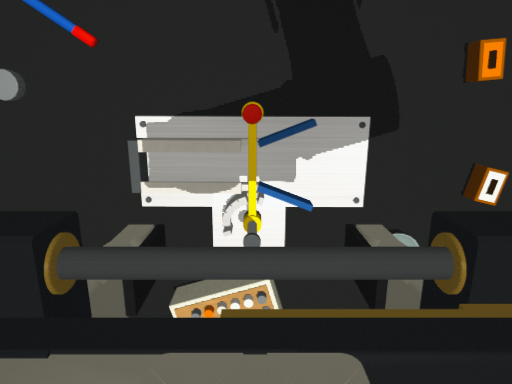

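The wrist picture shows the whole track. The plate corners are near (135,116), (370,117), (365,208) and (142,207), and the knob top is at (252,114). I'll refit using the corners.

```bash
python3 - <<'E'
from h import *
im=cv2.imread('pics/w1.png'); g=cv2.cvtColor(im,cv2.COLOR_BGR2GRAY); m=eyes.camera_model('wrist')
c=np.array([[135,116],[370,117],[365,208],[142,207]],np.float32).reshape(-1,1,2)
c=cv2.cornerSubPix(g,c,(4,4),(-1,-1),(3,30,.01)).reshape(-1,2); print(c.round(1))
h=cv2.cvtColor(im,cv2.COLOR_BGR2HSV); k=((h[...,0]<6)|(h[...,0]>174))&(h[...,1]>180)&(h[...,2]>100); k[:,:200]=0;k[:,300:]=0; k[160:]=0
ys,xs=np.nonzero(k); kn=np.array([xs.mean(),ys.mean()]); print('knob',kn,len(xs),ray(m,kn,.079))
PTS.update(c0=(150,-60,8),c1=(-150,-60,8),c2=(-150,60,8),c3=(150,60,8))
obs=[(m,'c%d'%i,c[i]) for i in range(4)]
obs+=[(m,'track_channel',np.array([197.1,163.7]))]
r=fit(obs); print(r.x.round(4),np.degrees(r.x[2]).round(2)); print(r.fun.round(1))
for n in ('gate_knob','gate_pivot'): print(n,T(r.x,PTS[n]).round(4))
print(T(r.x,(0,-65,79)),proj(m,T(r.x,(0,-65,79))))
E
```

```text
[[134.5 115.7]
 [369.8 116.4]
 [362.5 206.5]
 [141.7 205.8]]
knob [251.89090909 113.43636364] 275 [ 0.5045489  -0.05525631  0.079     ]
[ 0.5699 -0.0569 -1.5987] -91.6
[ 0.1  0.2  0.6  0.   0.3  0.3  0.3  0.5 -2.4 -1. ]
gate_knob [[ 0.5049 -0.055   0.062 ]]
gate_pivot [[ 0.6449 -0.0589  0.008 ]]
[[ 0.50492487 -0.05503674  0.079     ]] [[252.10585689 113.79102181]]
```

```bash
cat >> h.py <<'E'
TR=np.array([.5699,-.0569,-1.5987])
def gt(x,y,z,dyaw=0): go(T(TR,(x,y,z))[0],178.4+dyaw)
def tw():  # TCP in track coordinates
    o=get_obs(); d=o['tool_pos'][:2]-TR[:2]; c,s=np.cos(TR[2]),np.sin(TR[2])
    print('track mm',(1000*np.array([c*d[0]+s*d[1],-s*d[0]+c*d[1],o['tool_pos'][2]])).round(1),'yaw',o['orientation'][2].round(1),'F',o['force'].round(1),'open %.1f'%(o['opening']*1000),'t',o['clock'])
E
python3 - <<'E'
from h import *
gt(0,-65,43)
E
```

```text
yaw 178.5 -> 178.4 turn z rad 0.002 shift x 54.2 y -3.5 z 256.9 j6 -106
```

```bash
python3 -m crank '[0,0,0,18,-1,40,0.7, 0,0,0,18,-1,45,0.7, 0,0,0,18,-1.5,45,0.7, 0,0,0,0,0,0,0.7, 0,0,0,0,0,45,0.7]' >/dev/null
python3 -m crank '[0,0,0,0,0,40,0.7, 0,0,0,0,0,25,0.7, 0,0,0,0,0,17,0.7, 0,0,0,0,0,0,0.7, 0,0,0,0,0,0,0.7]'
python3 -c "
from h import *
tw()"
```

```text
clock: 5.18
tool_pos: [0.5071, -0.0543, 0.044]
orientation: [180.0, 0.1, 178.6]
force: [-1.1, -0.1, 0.4]
opening: 0.0613
gripper_force: 0.0
track mm [ -0.9 -62.9  44. ] yaw 178.6 F [-1.1 -0.1  0.4] open 61.3 t 5.175
```

Close on the knob, lift 25 mm.

```bash
python3 -m crank '[0,0,0,2,-1,1,0, 0,0,0,0,0,0,0, 0,0,0,0,0,0,0, 0,0,0,0,0,0,0, 0,0,0,0,0,0,0]'
python3 -m crank '[0,0,0,0,0,-8,0, 0,0,0,0,0,-9,0, 0,0,0,0,0,-9,0, 0,0,0,0,0,0,0]'
python3 -c "
from h import *
tw()"
```

```text
clock: 5.8
tool_pos: [0.5035, -0.0552, 0.0416]
orientation: [180.0, -0.0, 178.6]
force: [-0.5, 0.9, -0.3]
opening: 0.0213
gripper_force: 30.0
clock: 6.3
tool_pos: [0.5036, -0.0553, 0.0685]
orientation: [180.0, 0.1, 178.6]
force: [1.0, -0.5, -2.0]
opening: 0.0217
gripper_force: 30.0
track mm [  0.2 -66.4  68.5] yaw 178.6 F [ 1.  -0.5 -2. ] open 21.7 t 6.3
```

```bash
python3 -m crank '[0,0,-0.0873,0,0,0,0, 0,0,0,0,-24.5,0,0, 0,0,-0.1745,0,0,0,0, 0,0,0,0,-24.5,0,0, 0,0,-0.1745,0,0,0,0]'
python3 -m crank '[0,0,0,0,-24.5,0,0, 0,0,-0.1745,0,0,0,0, 0,0,0,0,-24.5,0,0, 0,0,-0.1745,0,0,0,0]'
python3 -c "
from h import *
tw()"
```

```text
clock: 6.92
tool_pos: [0.5078, -0.1054, 0.0664]
orientation: [179.9, -0.3, -156.3]
force: [-5.6, -4.9, -1.6]
opening: 0.0212
gripper_force: 30.0
clock: 7.42
tool_pos: [0.5284, -0.1491, 0.0655]
orientation: [179.6, -0.6, -136.4]
force: [-11.3, -11.1, -1.1]
opening: 0.0181
gripper_force: 30.9
track mm [ 93.3 -38.9  65.5] yaw -136.4 F [-11.3 -11.1  -1.1] open 18.1 t 7.425
```

```bash
python3 -m crank '[0,0,0,-3,0,-1,0, 0,0,0,-3.5,0,-2,0, 0,0,0,0,0,0,0]'
python3 -c "
from h import *
tw()"
```

```text
clock: 7.8
tool_pos: [0.5274, -0.1452, 0.067]
orientation: [179.3, -1.0, -136.6]
force: [-18.9, -16.5, -0.9]
opening: 0.018
gripper_force: 32.7
track mm [ 89.5 -40.   67. ] yaw -136.6 F [-18.9 -16.5  -0.9] open 18.0 t 7.8
```

```bash
python3 -m crank '[0,0,0,0,0,0,0.3, 0,0,0,0,0,0,0.6, 0,0,0,0,0,0,0.6, 0,0,0,0,0,0,0.6]'
python3 - <<'E'
from h import *
tw(); a=get_obs()['tool_pos'][:2]-T(TR,(0,75,0))[0,:2]; print('r',np.hypot(*a)*1000,'ang',90+np.degrees(np.arctan2(*( (np.array([[np.cos(TR[2]),np.sin(TR[2])],[-np.sin(TR[2]),np.cos(TR[2])]])@a)[::-1]))))
m=eyes.camera_model('wrist');cv2.imwrite('pics/w2.png',eyes.snapshot('wrist'))
for n in('gate_knob','gate_pivot'):
    r=spotter.place_of('wrist',n); print(n,[(x['p'],x['location'],ray(m,x['location'],.078)) for x in r[:1]])
E
```

```text
clock: 8.3
tool_pos: [0.5395, -0.1416, 0.0709]
orientation: [-180.0, 0.0, -136.4]
force: [0.4, 0.1, 0.4]
opening: 0.0496
gripper_force: 0.0
track mm [ 85.5 -28.1  70.9] yaw -136.4 F [0.4 0.1 0.4] open 49.6 t 8.3
r 133.92021882952633 ang 39.685410339587364
gate_knob [(0.61, [262.2, 243.9], array([ 0.53635334, -0.14134226,  0.078     ]))]
gate_pivot [(0.7, [262.0, 246.1], array([ 0.53721488, -0.14064239,  0.078     ]))]
```

View pics/w2.png

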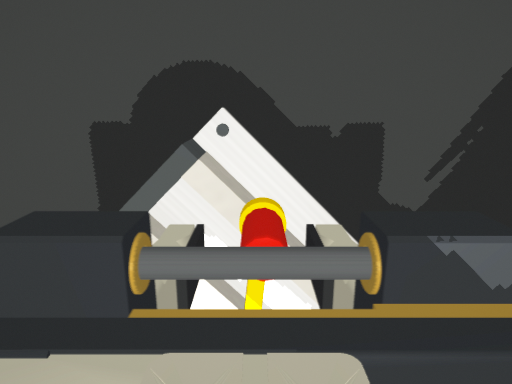

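The lever is now resting on the sector, with the knob between the fingers: yellow collar centre near (262,220), red shaft down to (265,280). I'll work out its radius.

```bash
python3 - <<'E'
from h import *
m=eyes.camera_model('wrist'); im=cv2.imread('pics/w2.png'); h=cv2.cvtColor(im,cv2.COLOR_BGR2HSV)
red=((h[...,0]<6)|(h[...,0]>174))&(h[...,1]>180); ys,xs=np.nonzero(red); print('red',xs.min(),xs.max(),ys.min(),ys.max())
y=(abs(h[...,0].astype(int)-26)<6)&(h[...,1]>150)&(h[...,2]>100); y[240:]=0; ys,xs=np.nonzero(y); print('yel',xs.min(),xs.max(),ys.min(),ys.max())
P=T(TR,(0,75,0))[0]
for lift in (0,16,26):
  for r in (134,140,147):
    for a in (39.7,):
      t=np.radians(a)
      f=lambda z:proj(m,T(TR,(r*np.sin(t),75-r*np.cos(t),z+lift)))[0].round(1)
      print(lift,r,'base',f(35),'top',f(79))
print(h[225,262],h[270,262],[im[v,262].tolist() for v in range(196,284,8)])
E
```

```text
red 241 286 208 246
yel 135 375 198 239
0 134 base [256.4 218.8] top [256.8 249.4]
0 140 base [257.4 209.1] top [258.1 237.4]
0 147 base [258.5 197.6] top [259.6 223.1]
16 134 base [256.5 228.3] top [257.  264.9]
16 140 base [257.6 217.9] top [258.4 251.8]
16 147 base [258.9 205.5] top [260.1 236.1]
26 134 base [256.6 235.1] top [257.2 276.5]
26 140 base [257.7 224.1] top [258.7 262.5]
26 147 base [259.1 211.1] top [260.5 245.9]
[  2 238 183] [ 90   5 107] [[235, 241, 242], [0, 229, 250], [16, 25, 182], [13, 23, 183], [18, 25, 184], [15, 27, 199], [15, 32, 240], [94, 94, 93], [105, 104, 102], [109, 109, 105], [98, 99, 95]]
```

```bash
python3 -m crank '[0,0,0.08,0,0,0,0.6, 0,0,0,5.6,-1.5,12,0.6, 0,0,0,0,0,0,0.6]'
python3 -m crank '[0,0,0,0,0,0,0, 0,0,0,0,0,0,0, 0,0,0,0,0,0,0, 0,0,0,0,0,0,0]'
cat >> h.py <<'E'
def lev():
    tw(); o=get_obs(); a=(o['tool_pos'][:2]-T(TR,(0,75,0))[0,:2])*1000; c,s=np.cos(TR[2]),np.sin(TR[2])
    x,y=c*a[0]+s*a[1],-s*a[0]+c*a[1]; an=np.degrees(np.arctan2(x,-y)); u=np.array([np.cos(np.radians(o['orientation'][2])),np.sin(np.radians(o['orientation'][2]))])
    print('r %.1f ang %.1f toolang %.1f'%(np.hypot(x,y),an,(o['orientation'][2]-178.4+180)%360-180),'F toolx %.1f'%(o['force'][:2]@u),'M',o['moment'].round(2),'rp',o['orientation'][:2].round(1))
E
python3 -c "
from h import *
lev()"
```

```text
clock: 8.82
tool_pos: [0.5342, -0.1468, 0.0572]
orientation: [179.9, -0.1, -140.9]
force: [-0.4, -1.1, -0.0]
opening: 0.0526
gripper_force: 0.0
clock: 9.32
tool_pos: [0.5354, -0.1465, 0.0586]
orientation: [180.0, -0.0, -141.0]
force: [0.0, 0.3, -0.0]
opening: 0.0222
gripper_force: 3.0
track mm [ 90.6 -32.   58.6] yaw -141.0 F [ 0.   0.3 -0. ] open 22.2 t 9.325
r 140.2 ang 40.3 toolang 40.6 F toolx -0.2 M [ 0.06  0.09 -0.07] rp [180.  -0.]
```

```bash
python3 -m crank '[0,0,0,0,0,0,0, 0,0,0,0,0,-5,0, 0,0,0,0,0,-4,0, 0,0,0,0,0,0,0]'
python3 -c "
from h import *
lev()"
python3 -m crank '[0,0,-0.0436,0,0,0,0, 0,0,0,0,-12.2,0,0, 0,0,-0.0873,0,0,0,0, 0,0,0,0,-12.2,0,0, 0,0,-0.0436,0,0,0,0]' >/dev/null
python3 -c "
from h import *
lev()"
```

```text
clock: 9.82
tool_pos: [0.5356, -0.1466, 0.068]
orientation: [-180.0, 0.0, -141.0]
force: [-0.0, 0.9, -2.4]
opening: 0.0213
gripper_force: 30.0
track mm [ 90.6 -31.8  68. ] yaw -141.0 F [-0.   0.9 -2.4] open 21.3 t 9.825
r 140.1 ang 40.3 toolang 40.6 F toolx -0.5 M [ 0.21 -0.14 -0.03] rp [-180.    0.]
track mm [108.9 -14.1  67.1] yaw -131.1 F [-0.2 -3.4 -1.2] open 21.2 t 10.45
r 140.7 ang 50.7 toolang 50.5 F toolx 2.6 M [-1.54  0.08 -0.43] rp [ 1.8e+02 -1.0e-01]
```

```bash
python3 -m crank '[0,0,-0.0436,0,0,0,0, 0,0,0,-0.3,-12.2,0,0, 0,0,-0.0873,0,0,0,0, 0,0,0,-0.3,-12.2,0,0, 0,0,-0.0436,0,0,0,0]' >/dev/null
python3 -c "
from h import *
lev()"
python3 -m crank '[0,0,-0.0436,0,0,0,0, 0,0,0,0,-12.2,0,0, 0,0,-0.0873,0,0,0,0, 0,0,0,0,-12.2,0,0, 0,0,-0.0436,0,0,0,0]' >/dev/null
python3 -c "
from h import *
lev()"
```

```text
track mm [122.8   6.4  67. ] yaw -121.1 F [-0.2 -6.9 -2.6] open 21.3 t 11.075
r 140.6 ang 60.8 toolang 60.5 F toolx 6.0 M [-2.83  0.36 -0.45] rp [ 1.799e+02 -1.000e-01]
track mm [132.1  29.7  67.2] yaw -111.2 F [ 1.1 -4.4 -2.1] open 21.6 t 11.7
r 139.7 ang 71.1 toolang 70.4 F toolx 3.7 M [-1.7  -0.38 -0.37] rp [-180.   -0.]
```

```bash
python3 -m crank '[0,0,-0.0436,0,0,0,0, 0,0,0,0,-12.2,0,0, 0,0,-0.0873,0,0,0,0, 0,0,0,0,-12.2,0,0, 0,0,-0.0436,0,0,0,0]' >/dev/null
python3 -c "
from h import *
lev()"
python3 -m crank '[0,0,-0.0436,0,0,0,0, 0,0,0,0,-12.2,0,0, 0,0,-0.0785,0,0,0,0, 0,0,0,0,-9.2,0,0, 0,0,-0.0436,0,0,0,0]' >/dev/null
python3 -c "
from h import *
lev()"
```

```text
track mm [137.3  53.9  67.2] yaw -101.1 F [ 2.1 -2.1 -3.7] open 21.3 t 12.325
r 139.0 ang 81.2 toolang 80.5 F toolx 1.6 M [-0.56 -0.99 -0.51] rp [-180.    0.]
track mm [139.3  74.6  67.2] yaw -91.6 F [ 2.6 -3.8 -2. ] open 21.2 t 12.95
r 139.3 ang 89.8 toolang 90.0 F toolx 3.8 M [-1.38 -1.   -0.43] rp [180.  -0.]
```

```bash
python3 -m crank '[0,0,0,0,0,8,0, 0,0,0,0,0,8,0, 0,0,0,0,0,7,0, 0,0,0,0,0,3,0, 0,0,0,0,0,0,0]'
python3 -c "
from h import *
lev()"
```

```text
clock: 13.58
tool_pos: [0.6402, -0.1993, 0.0423]
orientation: [-179.9, -0.1, -91.6]
force: [-0.6, -9.5, 4.9]
opening: 0.0219
gripper_force: 30.0
track mm [140.3  74.3  42.3] yaw -91.6 F [-0.6 -9.5  4.9] open 21.9 t 13.575
r 140.3 ang 89.7 toolang 90.0 F toolx 9.5 M [-2.61  0.18  0.03] rp [-1.799e+02 -1.000e-01]
```

```bash
python3 -m crank '[0,0,0,0,0,0,0.5, 0,0,0,0,0,0,0.5, 0,0,0,0,0,-50,0.5, 0,0,0,0,0,-60,0.5, 0,0,0,0,0,-60,0.5]' >/dev/null
python3 - <<'E'
from h import *
tw()
a=eyes.snapshot('wrist'); m=eyes.camera_model('top'); im=eyes.snapshot('top')
cv2.imwrite('pics/w3.png',np.hstack([a[:,:],cv2.resize(im[120:300,60:360],(640,384))])[:, :1152][:, :]); 
cv2.imwrite('pics/w3.png',cv2.resize(cv2.imread('pics/w3.png'),(800,267)))
for b in blocks(im,m): print(*b)
for n in('gate_knob','track_channel'): print(n,[(round(x['p'],2),x['location']) for x in spotter.place_of('top',n)[:1]],proj(m,T(TR,dict(gate_knob=(140,75,62),track_channel=(76,0,8))[n])))
E
```

```text
track mm [138.3  72.9 212.9] yaw -91.5 F [ 1.8 -0.5 -0.2] open 43.8 t 14.2
[702.  315.2] -63.6 (119.2, 23.0) [168. 173. 175.] [127.7 162.9]
[701.5 151.8] 89.8 (25.1, 52.6) [149. 155. 146.] [186.1 158.4]
[ 640.6 -147.5] 7.7 (35.3, 114.1) [ 57. 108. 130.] [295.3 175. ]
[602.3 250.1] 75.4 (32.0, 50.8) [149. 164. 175.] [149.5 195.1]
[535.1 402.2] -52.7 (51.0, 34.3) [ 66. 117. 104.] [ 92.8 221.3]
[453.8 360. ] 20.2 (19.7, 36.0) [158. 105.  83.] [107.1 250.9]
[ 385.6 -283.7] -36.4 (117.3, 18.7) [114.  76.  82.] [350.7 267.1]
[408.1 240.7] -89.3 (50.7, 31.7) [ 62. 114. 169.] [151.9 266.3]
gate_knob [(0.75, [313.7, 172.9])] [[314.09665368 171.80721181]]
track_channel [(0.6, [288.4, 205.4])] [[289.6694212  203.54779798]]
```

View pics/w3.png

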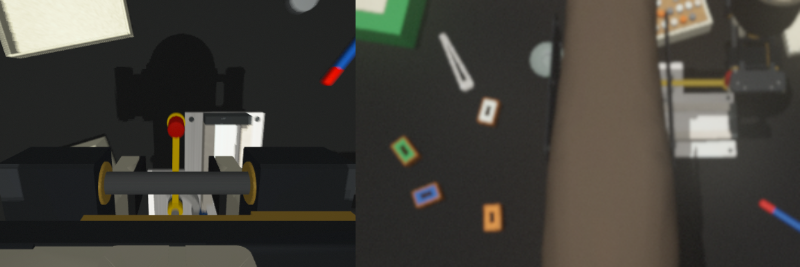

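The gate is open, with the lever along the channel's left side. Orange has been knocked to (408, 241). Next I'll hover over white and measure it with the wrist camera.

```bash
python3 - <<'E'
s=open('h.py').read()
s=s.replace("d=(yaw-y0+90)%180-90  # half-turn equivalent","d=(yaw+120)%180-120-y0  # branch -120..60")
s=s.replace("go(T(TR,(x,y,z))[0],178.4+dyaw)","go(T(TR,(x,y,z))[0],-1.6+dyaw)")
s+='''
def wb():
    m=eyes.camera_model('wrist'); im=eyes.snapshot('wrist'); im=im.copy(); im[210:]=0
    for b in blocks2(im,m): print(*b)
    return im
def blocks2(img,m,z=.026):
    h=cv2.cvtColor(img,cv2.COLOR_BGR2HSV); mask=(h[...,2]>90).astype(np.uint8)
    n,l,st,ce=cv2.connectedComponentsWithStats(mask); out=[]
    for i in range(1,n):
        if not 300<st[i,4]<9000: continue
        c,_=cv2.findContours((l==i).astype(np.uint8),cv2.RETR_EXTERNAL,cv2.CHAIN_APPROX_NONE)
        P=np.array([ray(m,p[0],z)[:2] for p in c[0]])*1000
        (cx,cy),(a,b),ang=cv2.minAreaRect(P.astype(np.float32))
        if a>b: ang+=90
        out.append((np.array([cx,cy]).round(1),round((ang+90)%180-90,1),(round(a,1),round(b,1)),img[l==i].mean(0).round(),ce[i].round(1)))
    return out
'''
open('h.py','w').write(s)
from h import *
print(get_obs()['joint_pos'].round())
go([.57,.25,.21],-14.6)
E
```

```text
[ -1.  20.  -1.  -0. -68.  -1.]
yaw -91.5 -> -14.6 turn z rad -1.342 shift x -180.2 y -415.2 z 3.0 j6 -1
```

```bash
python3 -m crank '[0,0,-0.168,0,0,0,0.7, 0,0,-0.168,0,0,0,0.7, 0,0,-0.168,0,0,0,0.7, 0,0,-0.168,0,0,0,0.7, 0,0,-0.168,0,0,0,0.7]' >/dev/null
python3 -m crank '[0,0,-0.168,0,0,0,0.7, 0,0,-0.168,0,0,0,0.7, 0,0,-0.166,0,0,0,0.7, 0,0,0,-20,-46,0,0.7, 0,0,0,-20,-46,0,0.7]' >/dev/null
python3 -m crank '[0,0,0,-20,-46,0,0.7, 0,0,0,-20,-46,0,0.7, 0,0,0,-20,-46,0,0.7, 0,0,0,-20,-46,0,0.7, 0,0,0,-20,-46,0,0.7]' >/dev/null
python3 -m crank '[0,0,0,-20,-46,0,0.7, 0,0,0,-20,-46,0,0.7, 0,0,0,0,0,0,0.7]' >/dev/null
python3 - <<'E'
from h import *
print(get_obs()['tool_pos'].round(4),get_obs()['joint_pos'].round()); im=wb(); cv2.imwrite('pics/w4.png',eyes.snapshot('wrist'))
E
```

```text
[0.5677 0.2512 0.2092] [ 42.  16.  -8.  -0. -66.  34.]
[703.1 318.8] -60.6 (112.4, 22.9) [202. 208. 208.] [151.6  51.6]
[686.7 150.4] -14.4 (64.3, 31.4) [152. 159. 141.] [328.9  16. ]
[605.9 253.4] 75.7 (29.2, 44.6) [116. 152. 185.] [242.3 134.7]
```

View pics/w4.png

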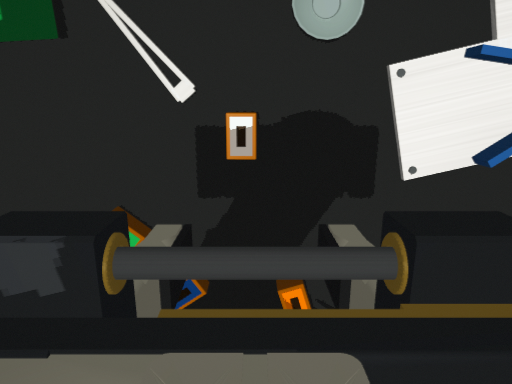

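White is at image (241,136) and measures 29×45 mm at (606, 253), short side at 75.7°. Now pick it.

```bash
python3 - <<'E'
from h import *
go([.6059,.2534,.005],165.7)
E
```

```text
yaw -14.5 -> -14.3 turn z rad -0.004 shift x 35.3 y -14.0 z 204.7 j6 34
```

```bash
python3 -m crank '[0,0,0,35.5,-14,0,0.7, 0,0,0,0,0,58,0.7, 0,0,0,0,0,58,0.7, 0,0,0,0,0,50,0.7, 0,0,0,0,0,26,0.7]' >/dev/null
python3 -m crank '[0,0,0,0,0,13,0.7, 0,0,0,0,0,0,0.3, 0,0,0,0,0,0,0, 0,0,0,0,0,0,0, 0,0,0,0,0,0,0]'
python3 -m crank '[0,0,0,0,0,-30,0, 0,0,0,0,0,-40,0, 0,0,0,0,0,-30,0, 0,0,0,0,0,0,0]'
python3 - <<'E'
from h import *
tw(); gt(-108,0,16)
E
```

```text
clock: 18.0
tool_pos: [0.6076, 0.2532, 0.0077]
orientation: [-179.9, -0.1, -14.6]
force: [-1.0, -0.7, 3.2]
opening: 0.0299
gripper_force: 30.0
clock: 18.5
tool_pos: [0.6087, 0.254, 0.1101]
orientation: [-179.7, -0.2, -14.6]
force: [0.3, -0.1, -1.1]
opening: 0.0298
gripper_force: 30.0
track mm [-311.8   30.1  110.1] yaw -14.6 F [ 0.3 -0.1 -1.1] open 29.8 t 18.5
yaw -14.6 -> -1.6 turn z rad -0.226 shift x -30.1 y 203.8 z 94.1 j6 36
```

```bash
python3 -m crank '[0,0,-0.113,0,0,0,0, 0,0,-0.113,0,0,0,0, 0,0,0,-8,50,0,0, 0,0,0,-8,50,0,0, 0,0,0,-8,50,0,0]' >/dev/null
python3 -m crank '[0,0,0,-6,53.8,0,0, 0,0,0,0,0,40,0, 0,0,0,0,0,35,0, 0,0,0,0,0,14,0, 0,0,0,0,0,0,0]' 
python3 - <<'E'
from h import *
tw(); gt(-108,0,16)
E
```

```text
clock: 19.75
tool_pos: [0.5709, 0.0499, 0.0169]
orientation: [179.9, 0.1, -1.6]
force: [-0.4, 0.9, 0.1]
opening: 0.0297
gripper_force: 30.0
track mm [-106.8   -2.    16.9] yaw -1.6 F [-0.4  0.9  0.1] open 29.7 t 19.75
yaw -1.6 -> -1.6 turn z rad -0.000 shift x 2.0 y -1.2 z 0.9 j6 64
```

```bash
python3 -m crank '[0,0,0,2,0,1.5,0, 0,0,0,0,0,0,0.6, 0,0,0,0,0,0,0.6, 0,0,0,0,0,-25,0.6, 0,0,0,0,0,-20,0]' >/dev/null
python3 -m crank '[0,0,0,0,-30,0,0, 0,0,0,0,-22,0,0, 0,0,0,0,0,20,0, 0,0,0,0,0,25,0, 0,0,0,0,0,0,0]' 
python3 - <<'E'
from h import *
tw(); cv2.imwrite('pics/w5.png',eyes.snapshot('scene')[140:260,150:370])
im=eyes.snapshot('wrist'); cv2.imwrite('pics/w5.png',im)
E
```

```text
clock: 21.0
tool_pos: [0.5732, 0.1016, 0.0142]
orientation: [179.9, 0.2, -1.6]
force: [0.4, -0.4, 0.1]
opening: 0.0016
gripper_force: 0.0
track mm [-158.6   -1.1   14.2] yaw -1.6 F [ 0.4 -0.4  0.1] open 1.6 t 21.0
```

View pics/w5.png

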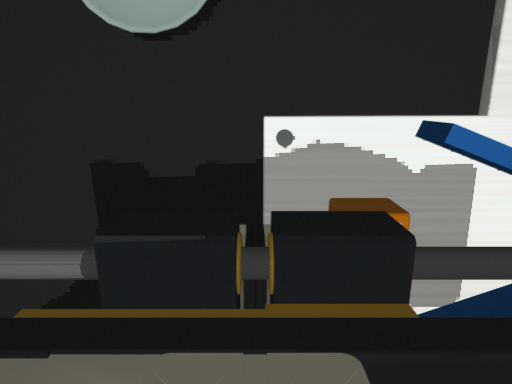

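The block is ahead of the closed fingers (amber edge at (370,205)), square to the track. Push it.

```bash
python3 -m crank '[0,0,0,1,20,0,0, 0,0,0,0,25,0,0, 0,0,0,0,25,0,0, 0,0,0,0,25,0,0, 0,0,0,0,25,0,0]' 
python3 -c "
from h import *
tw()"
python3 -m crank '[0,0,0,0,25,0,0, 0,0,0,0,25,0,0, 0,0,0,0,25,0,0, 0,0,0,0,20,0,0, 0,0,0,0,0,0,0]' 
python3 -c "
from h import *
tw()"
```

```text
clock: 21.72
tool_pos: [0.5732, -0.0194, 0.0174]
orientation: [-180.0, -0.1, -1.7]
force: [-0.9, 1.1, -0.2]
opening: 0.0004
gripper_force: 0.3
track mm [-37.6   2.2  17.4] yaw -1.7 F [-0.9  1.1 -0.2] open 0.4 t 21.725
clock: 22.35
tool_pos: [0.5695, -0.1147, 0.0165]
orientation: [-180.0, -0.0, -1.8]
force: [-0.2, 0.5, -0.3]
opening: 0.0005
gripper_force: 0.0
track mm [57.8  1.2 16.5] yaw -1.8 F [-0.2  0.5 -0.3] open 0.5 t 22.35
```

```bash
python3 -m crank '[0,0,0,0,12,0,0, 0,0,0,0,8,0,0, 0,0,0,0,6,0,0, 0,0,0,0,0,0,0]' 
python3 -c "
from h import *
tw(); im=eyes.snapshot('wrist'); cv2.imwrite('pics/w6.png',im)"
```

```text
clock: 22.85
tool_pos: [0.5687, -0.1393, 0.016]
orientation: [180.0, 0.0, -1.7]
force: [-0.2, 0.4, -0.6]
opening: 0.0005
gripper_force: 0.0
track mm [82.4  1.1 16. ] yaw -1.7 F [-0.2  0.4 -0.6] open 0.5 t 22.85
```

View pics/w6.png

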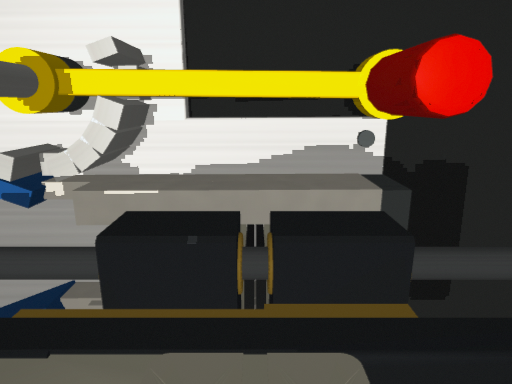

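The channel interior is hidden here, but the lever is seated open, with its knob at (455,75). Keep pushing until there is contact force.

```bash
python3 -m crank '[0,0,0,0,5,0,0, 0,0,0,0,0,0,0]' | grep -E "tool_pos|force:" 
python3 -m crank '[0,0,0,0,4,0,0, 0,0,0,0,0,0,0]' | grep -E "tool_pos|force:" 
python3 -m crank '[0,0,0,0,4,0,0, 0,0,0,0,0,0,0]' | grep -E "tool_pos|force:" 
python3 -c "
from h import *
tw()"
```

```text
tool_pos: [0.5686, -0.1442, 0.016]
force: [0.2, -0.0, 0.6]
gripper_force: 0.0
tool_pos: [0.5687, -0.1445, 0.0161]
force: [-3.0, 23.3, 5.6]
gripper_force: 11.5
tool_pos: [0.5688, -0.1448, 0.0162]
force: [-6.4, 47.1, 11.6]
gripper_force: 23.4
track mm [87.9  1.3 16.2] yaw -1.7 F [-6.4 47.1 11.6] open 0.3 t 23.65
```

White is home: contact at track x = 87.6, against 87 expected. Retract and go for orange.

```bash
python3 -m crank '[0,0,0,0,-8,0,0, 0,0,0,0,-5,0,0, 0,0,0,0,0,-55,0.7, 0,0,0,0,0,-60,0.7, 0,0,0,0,0,-60,0.7]' >/dev/null
python3 - <<'E'
from h import *
m=eyes.camera_model('top'); im=eyes.snapshot('top')
for b in blocks(im,m): print(*b[:3],b[3])
go([.4116,.2437,.20],1)
E
```

```text
[863.5 -72.6] 8.6 (29.6, 140.6) [144. 168. 184.]
[783.7  16.3] -84.7 (121.0, 19.3) [148. 168. 176.]
[702.  315.2] -63.6 (119.2, 23.0) [168. 173. 175.]
[641.  -30.7] 70.4 (52.3, 72.6) [196. 198. 196.]
[ 567.8 -179. ] 86.6 (27.3, 36.6) [123. 138. 157.]
[535.2 402.2] -52.7 (50.9, 34.4) [ 66. 117. 105.]
[ 515.  -149.9] -2.2 (99.8, 21.9) [150. 155. 157.]
[453.8 360. ] 20.2 (19.7, 36.0) [158. 105.  82.]
[ 385.9 -283.2] -36.4 (116.0, 18.7) [114.  75.  82.]
[408.1 240.7] -89.3 (50.7, 31.7) [ 62. 114. 169.]
yaw -1.6 -> 1.0 turn z rad -0.045 shift x -154.0 y -387.1 z 2.1 j6 83
```

```bash
python3 -m crank '[0,0,-0.045,0,0,0,0.7, 0,0,0,-19,-48,0,0.7, 0,0,0,-19,-48,0,0.7, 0,0,0,-19,-48,0,0.7, 0,0,0,-19,-48,0,0.7]' >/dev/null
python3 -m crank '[0,0,0,-19,-48,0,0.7, 0,0,0,-19,-48,0,0.7, 0,0,0,-19,-48,0,0.7, 0,0,0,-21,-51,0,0.7, 0,0,0,0,0,50,0.7]' >/dev/null
python3 -m crank '[0,0,0,0,0,0,0.7]' >/dev/null
python3 - <<'E'
from h import *
print(get_obs()['tool_pos'].round(4)); im=wb(); cv2.imwrite('pics/w7.png',im); go([.4116,.2437,.007],1)
E
```

```text
[0.4067 0.2434 0.1384]
[413.1 242.8] -87.0 (48.3, 30.7) [ 14. 187. 242.] [254.1 179.7]
yaw 0.9 -> 1.0 turn z rad -0.001 shift x 3.4 y 0.5 z 133.5 j6 36
```

```bash
python3 -m crank '[0,0,-0.035,5,0,40,0.7, 0,0,0,0,0,45,0.7, 0,0,0,0,0,33,0.7, 0,0,0,0,0,14,0.7, 0,0,0,0,0,0,0.4]' >/dev/null
python3 -m crank '[0,0,0,0,0,0,0, 0,0,0,0,0,0,0, 0,0,0,0,0,0,0]'
python3 -m crank '[0,0,0,0,0,-30,0, 0,0,0,0,0,-40,0, 0,0,0,0,0,-30,0, 0,0,0,0,0,0,0]'
python3 - <<'E'
from h import *
tw(); gt(-108,0,16)
E
```

```text
clock: 26.75
tool_pos: [0.414, 0.246, 0.01]
orientation: [-179.9, -0.1, 3.0]
force: [-1.3, -0.8, 5.5]
opening: 0.0296
gripper_force: 30.0
clock: 27.25
tool_pos: [0.4147, 0.2469, 0.1117]
orientation: [-179.8, -0.2, 3.0]
force: [0.3, -0.3, -1.2]
opening: 0.0299
gripper_force: 30.0
track mm [-299.3 -163.6  111.7] yaw 3.0 F [ 0.3 -0.3 -1.2] open 29.9 t 27.25
yaw 3.0 -> -1.6 turn z rad 0.080 shift x 163.6 y 191.3 z 95.7 j6 39
```

```bash
python3 -m crank '[0,0,0.08,0,0,0,0, 0,0,0,41,48,0,0, 0,0,0,41,48,0,0, 0,0,0,41,48,0,0, 0,0,0,40.5,47.5,0,0]' >/dev/null
python3 -m crank '[0,0,0,0,0,40,0, 0,0,0,0,0,35,0, 0,0,0,0,0,14,0, 0,0,0,0,0,0,0]' 
python3 - <<'E'
from h import *
tw(); gt(-108,0,18)
E
```

```text
clock: 28.38
tool_pos: [0.5699, 0.0507, 0.0193]
orientation: [179.9, 0.1, -1.6]
force: [-0.4, -0.3, -0.3]
opening: 0.0294
gripper_force: 30.0
track mm [-107.6   -3.    19.3] yaw -1.6 F [-0.4 -0.3 -0.3] open 29.4 t 28.375
yaw -1.6 -> -1.6 turn z rad -0.000 shift x 3.0 y -0.4 z 1.3 j6 64
```

```bash
python3 -m crank '[0,0,0,2,0,2,0, 0,0,0,0,0,0,0.6, 0,0,0,0,0,0,0.6, 0,0,0,0,0,-25,0.6, 0,0,0,0,0,-20,0]' >/dev/null
python3 -m crank '[0,0,0,0,-30,0,0, 0,0,0,0,-22,0,0, 0,0,0,0,0,22,0, 0,0,0,0,0,25,0, 0,0,0,0,0,0,0]' >/dev/null
python3 -c "
from h import *
tw()"
python3 -m crank '[0,0,0,0,20,0,0, 0,0,0,0,25,0,0, 0,0,0,0,25,0,0, 0,0,0,0,25,0,0, 0,0,0,0,25,0,0]' 
python3 -m crank '[0,0,0,0,25,0,0, 0,0,0,0,25,0,0, 0,0,0,0,20,0,0, 0,0,0,0,15,0,0, 0,0,0,0,0,0,0]' 
python3 -c "
from h import *
tw()"
```

```text
track mm [-159.4   -2.1   14.2] yaw -1.6 F [-0.2 -0.5  0.6] open 1.4 t 29.625
clock: 30.25
tool_pos: [0.571, -0.0185, 0.0175]
orientation: [-180.0, -0.1, -1.7]
force: [-0.2, -0.7, 0.4]
opening: 0.0003
gripper_force: 0.2
clock: 30.88
tool_pos: [0.5679, -0.1032, 0.0163]
orientation: [-180.0, -0.0, -1.7]
force: [0.2, 0.1, 0.8]
opening: 0.0004
gripper_force: 0.0
track mm [46.4 -0.7 16.3] yaw -1.7 F [0.2 0.1 0.8] open 0.4 t 30.875
```

Now the last 11 mm, gently.

```bash
python3 -m crank '[0,0,0,0,5,0,0, 0,0,0,0,4,0,0, 0,0,0,0,0,0,0]' | grep -E "tool_pos|^force:" 
python3 -m crank '[0,0,0,0,3,0,0, 0,0,0,0,0,0,0]' | grep -E "tool_pos|^force:" 
python3 -m crank '[0,0,0,0,2,0,0, 0,0,0,0,0,0,0]' | grep -E "tool_pos|^force:" 
python3 -c "
from h import *
tw()"
```

```text
tool_pos: [0.5677, -0.1111, 0.016]
force: [0.3, 0.1, -0.8]
tool_pos: [0.5676, -0.1141, 0.016]
force: [0.4, 0.2, 0.0]
tool_pos: [0.5676, -0.1144, 0.0161]
force: [-1.3, 11.5, 2.9]
track mm [57.5 -0.7 16.1] yaw -1.7 F [-1.3 11.5  2.9] open 0.1 t 31.75
```

```bash
python3 -m crank '[0,0,0,0,-8,0,0, 0,0,0,0,-5,0,0, 0,0,0,0,0,-50,0.7, 0,0,0,0,0,-60,0.7, 0,0,0,0,0,-10,0.7]' >/dev/null
python3 - <<'E'
from h import *
m=eyes.camera_model('top'); im=eyes.snapshot('top')
for b in blocks(im,m):
    if b[0][1]>200: print(*b[:3],b[3])
go([.455,.362,.14],110.2)
E
```

```text
[702.  315.2] -63.6 (119.2, 23.0) [168. 173. 175.]
[535.1 402.2] -52.7 (51.0, 34.3) [ 66. 117. 104.]
[453.8 360. ] 20.3 (19.7, 36.0) [158. 105.  83.]
yaw -1.6 -> -69.8 turn z rad 1.190 shift x -476.1 y -52.8 z -0.1 j6 79
```

```bash
python3 -m crank '[0,0,0.17,0,0,0,0.7, 0,0,0.17,0,0,0,0.7, 0,0,0.17,0,0,0,0.7, 0,0,0.17,0,0,0,0.7, 0,0,0.17,0,0,0,0.7]' >/dev/null
python3 -m crank '[0,0,0.17,0,0,0,0.7, 0,0,0.17,0,0,0,0.7, 0,0,0,-53,-6,0,0.7, 0,0,0,-53,-6,0,0.7, 0,0,0,-53,-6,0,0.7]' >/dev/null
python3 -m crank '[0,0,0,-53,-6,0,0.7, 0,0,0,-53,-6,0,0.7, 0,0,0,-53,-6,0,0.7, 0,0,0,-53,-6,0,0.7, 0,0,0,-53,-6,0,0.7]' >/dev/null
python3 -m crank '[0,0,0,-52,-5,0,0.7, 0,0,0,0,0,0,0.7]' >/dev/null
python3 - <<'E'
from h import *
print(get_obs()['tool_pos'].round(4)); im=wb(); cv2.imwrite('pics/w8.png',im); go([.455,.362,.007],110.2)
E
```

```text
[0.4523 0.3645 0.1344]
yaw -69.7 -> -69.8 turn z rad 0.002 shift x 1.6 y -2.2 z 127.3 j6 -38
```

View pics/w8.png

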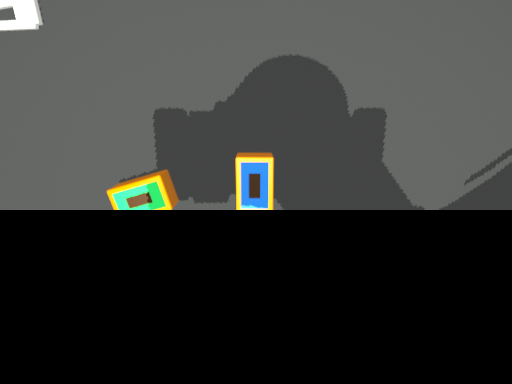

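Blue stands upright in the picture with its mark at (254,186), and green is to its left with its nearest corner at (178,205), about 62 mm away. I'll use a narrower opening.

```bash
python3 - <<'E'
from h import *
m=eyes.camera_model('wrist'); p=ray(m,(254.5,186),.026); print(p,ray(m,(236.5,186),.026)-ray(m,(273,186),.026)); go([p[0],p[1],.007],110.2)
for q in ((112,193),(166,174),(173,205)): print(ray(m,q,.026).round(4))
E
```

```text
[0.45433081 0.35943534 0.026     ] [0.02709965 0.00999873 0.        ]
yaw -69.7 -> -69.8 turn z rad 0.002 shift x 3.8 y -0.7 z 127.3 j6 -38
[0.5586 0.404  0.026 ]
[0.5228 0.3744 0.026 ]
[0.5102 0.3967 0.026 ]
```

```bash
python3 -m crank '[0,0,0,4,-0.5,35,0.55, 0,0,0,0,0,45,0.55, 0,0,0,0,0,33,0.55, 0,0,0,0,0,14,0.55, 0,0,0,0,0,0,0.4]' >/dev/null
python3 -m crank '[0,0,0,0,0,0,0, 0,0,0,0,0,0,0, 0,0,0,0,0,0,0]'
python3 -m crank '[0,0,0,0,0,-30,0, 0,0,0,0,0,-40,0, 0,0,0,0,0,-30,0, 0,0,0,0,0,0,0]' | grep -E "opening|gripper"
python3 - <<'E'
from h import *
tw(); gt(-108,0,16)
E
```

```text
clock: 35.6
tool_pos: [0.456, 0.359, 0.0104]
orientation: [-179.9, 0.1, -69.8]
force: [-0.2, -0.6, 6.9]
opening: 0.0295
gripper_force: 30.0
opening: 0.0296
gripper_force: 30.0
track mm [-413.3 -125.1  112.1] yaw -69.8 F [ 0.7 -0.4 -1.3] open 29.6 t 36.1
yaw -69.8 -> -1.6 turn z rad -1.190 shift x 125.1 y 305.3 z 96.1 j6 -37
```

```bash
python3 -m crank '[0,0,-0.17,0,0,0,0, 0,0,-0.17,0,0,0,0, 0,0,-0.17,0,0,0,0, 0,0,-0.17,0,0,0,0, 0,0,-0.17,0,0,0,0]' >/dev/null
python3 -m crank '[0,0,-0.17,0,0,0,0, 0,0,-0.17,0,0,0,0, 0,0,0,21,51,0,0, 0,0,0,21,51,0,0, 0,0,0,21,51,0,0]' >/dev/null
python3 -m crank '[0,0,0,21,51,0,0, 0,0,0,21,51,0,0, 0,0,0,21,50,0,0, 0,0,0,0,0,40,0, 0,0,0,0,0,30,0]' >/dev/null
python3 -m crank '[0,0,0,0,0,18,0, 0,0,0,0,0,0,0]' 
python3 - <<'E'
from h import *
tw(); gt(-108,0,18.5)
E
```

```text
clock: 38.22
tool_pos: [0.5713, 0.0493, 0.0192]
orientation: [179.9, 0.2, -1.7]
force: [-0.3, 0.3, -0.4]
opening: 0.0294
gripper_force: 30.0
track mm [-106.2   -1.6   19.2] yaw -1.7 F [-0.3  0.3 -0.4] open 29.4 t 38.225
yaw -1.7 -> -1.6 turn z rad -0.001 shift x 1.6 y -1.8 z 0.7 j6 64
```

```bash
python3 -m crank '[0,0,0,1.5,0,1.5,0, 0,0,0,0,0,0,0.6, 0,0,0,0,0,0,0.6, 0,0,0,0,0,-25,0.6, 0,0,0,0,0,-20,0]' >/dev/null
python3 -m crank '[0,0,0,0,-30,0,0, 0,0,0,0,-22,0,0, 0,0,0,0,0,21,0, 0,0,0,0,0,25,0, 0,0,0,0,0,0,0]' >/dev/null
python3 -c "
from h import *
tw()"
python3 -m crank '[0,0,0,0,20,0,0, 0,0,0,0,25,0,0, 0,0,0,0,25,0,0, 0,0,0,0,25,0,0, 0,0,0,0,25,0,0]' >/dev/null
python3 -m crank '[0,0,0,0,25,0,0, 0,0,0,0,20,0,0, 0,0,0,0,10,0,0, 0,0,0,0,0,0,0]' 
python3 -c "
from h import *
tw()"
```

```text
track mm [-158.5   -0.4   16.7] yaw -1.6 F [ 0.3 -0.1  0.3] open 1.6 t 39.475
clock: 40.6
tool_pos: [0.5705, -0.0738, 0.0188]
orientation: [-180.0, -0.0, -1.7]
force: [0.1, 1.2, 0.5]
opening: 0.0002
gripper_force: 0.0
track mm [16.9  1.1 18.8] yaw -1.7 F [0.1 1.2 0.5] open 0.2 t 40.6
```

```bash
python3 -m crank '[0,0,0,0,5,0,0, 0,0,0,0,3,0,0, 0,0,0,0,0,0,0]' | grep -E "tool_pos|^force:" 
python3 -m crank '[0,0,0,0,3,0,0, 0,0,0,0,0,0,0]' | grep -E "tool_pos|^force:" 
python3 -m crank '[0,0,0,0,1.5,0,0, 0,0,0,0,0,0,0]' | grep -E "tool_pos|^force:" 
python3 -c "
from h import *
tw()"
```

```text
tool_pos: [0.5702, -0.081, 0.0185]
force: [-0.6, 0.1, -0.2]
tool_pos: [0.5701, -0.0842, 0.0185]
force: [1.2, 0.4, -0.5]
tool_pos: [0.5702, -0.0844, 0.0186]
force: [-1.6, 8.2, 1.8]
track mm [27.5  1.1 18.6] yaw -1.7 F [-1.6  8.2  1.8] open 0.6 t 41.475
```

```bash
python3 -m crank '[0,0,0,0,-8,0,0, 0,0,0,0,-5,0,0, 0,0,0,0,0,-50,0.7, 0,0,0,0,0,-60,0.7, 0,0,0,0,0,-10,0.7]' >/dev/null
python3 - <<'E'
from h import *
m=eyes.camera_model('top'); im=eyes.snapshot('top')
for b in blocks(im,m):
    if b[0][1]>100: print(*b[:3],b[3])
go([.52,.40,.16],38)
E
```

```text
[733.  128.6] -77.2 (105.7, 17.5) [148. 168. 176.]
[535.1 402.2] -52.9 (51.0, 34.3) [ 66. 117. 105.]
yaw -1.6 -> 38.0 turn z rad -0.692 shift x 249.5 y -404.5 z -17.6 j6 76
```

```bash
python3 -m crank '[0,0,-0.173,0,0,-18,0.7, 0,0,-0.173,0,0,0,0.7, 0,0,-0.173,0,0,0,0.7, 0,0,-0.173,0,0,0,0.7, 0,0,0,28,-45,0,0.7]' >/dev/null
python3 -m crank '[0,0,0,28,-45,0,0.7, 0,0,0,28,-45,0,0.7, 0,0,0,28,-45,0,0.7, 0,0,0,28,-45,0,0.7, 0,0,0,28,-45,0,0.7]' >/dev/null
python3 -m crank '[0,0,0,28,-45,0,0.7, 0,0,0,28,-45,0,0.7, 0,0,0,25,-44,0,0.7, 0,0,0,0,0,0,0.7]' >/dev/null
python3 - <<'E'
from h import *
print(get_obs()['tool_pos'].round(4)); m=eyes.camera_model('wrist'); im=eyes.snapshot('wrist'); cv2.imwrite('pics/w9.png',im)
h=cv2.cvtColor(im,cv2.COLOR_BGR2HSV); k=((h[...,1]>130)&(h[...,2]>70)).astype(np.uint8); k[212:]=0
n,l,st,ce=cv2.connectedComponentsWithStats(k)
for i in range(1,n):
    if st[i,4]>300:
        c,_=cv2.findContours((l==i).astype(np.uint8),0,1); P=np.array([ray(m,p[0],.026)[:2] for p in c[0]])*1000
        print(st[i],cv2.minAreaRect(P.astype(np.float32)))
go([.5351,.402,.008],38)
E
```

```text
[0.5167 0.4018 0.1542]
[ 248  133   38   58 1778] ((538.024169921875, 404.92242431640625), (47.97319793701172, 30.385026931762695), 37.51128005981445)
yaw 38.1 -> 38.0 turn z rad 0.002 shift x 15.6 y 9.6 z 146.4 j6 73
```

View pics/w9.png

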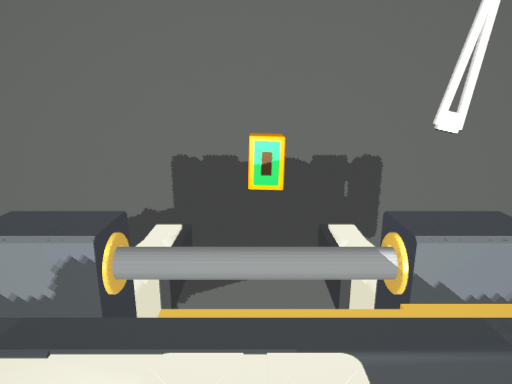

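```bash
python3 -m crank '[0,0,0,18.5,9,40,0.7, 0,0,0,0,0,50,0.7, 0,0,0,0,0,40,0.7, 0,0,0,0,0,16,0.7, 0,0,0,0,0,0,0.4]' >/dev/null
python3 -m crank '[0,0,0,0,0,0,0, 0,0,0,0,0,0,0, 0,0,0,0,0,0,0]'
python3 -m crank '[0,0,0,0,0,-30,0, 0,0,0,0,0,-40,0, 0,0,0,0,0,-30,0, 0,0,0,0,0,0,0]' | grep -E "opening|gripper"
python3 - <<'E'
from h import *
tw(); gt(-108,0,16)
E
```

```text
clock: 44.95
tool_pos: [0.5386, 0.404, 0.0121]
orientation: [-180.0, -0.1, 38.0]
force: [-0.5, 0.7, 5.3]
opening: 0.0297
gripper_force: 30.0
opening: 0.0296
gripper_force: 30.0
track mm [-460.6  -43.4  114.3] yaw 38.0 F [-0.8 -0.1 -2.5] open 29.6 t 45.45
yaw 38.0 -> -1.6 turn z rad 0.691 shift x 43.4 y 352.6 z 98.3 j6 75
```

```bash
python3 -m crank '[0,0,0.173,0,0,0,0, 0,0,0.173,0,0,0,0, 0,0,0.173,0,0,0,0, 0,0,0.172,0,0,0,0, 0,0,0,6,50,0,0]' >/dev/null
python3 -m crank '[0,0,0,6,50,0,0, 0,0,0,6,50,0,0, 0,0,0,6,50,0,0, 0,0,0,6,50,0,0, 0,0,0,6,50,0,0]' >/dev/null
python3 -m crank '[0,0,0,8,52,0,0, 0,0,0,0,0,40,0, 0,0,0,0,0,30,0, 0,0,0,0,0,18,0, 0,0,0,0,0,0,0]' 
python3 - <<'E'
from h import *
tw(); gt(-108,0,20)
E
```

```text
clock: 47.32
tool_pos: [0.5713, 0.0497, 0.021]
orientation: [179.9, 0.1, -1.6]
force: [0.0, 0.1, -0.4]
opening: 0.0298
gripper_force: 30.0
track mm [-106.6   -1.6   21. ] yaw -1.6 F [ 0.   0.1 -0.4] open 29.8 t 47.325
yaw -1.6 -> -1.6 turn z rad -0.000 shift x 1.6 y -1.4 z 1.0 j6 64
```

```bash
python3 -m crank '[0,0,0,1,0,1.5,0, 0,0,0,0,0,0,0.6, 0,0,0,0,0,0,0.6, 0,0,0,0,0,-25,0.6, 0,0,0,0,0,-20,0]' >/dev/null
python3 -m crank '[0,0,0,0,-30,0,0, 0,0,0,0,-22,0,0, 0,0,0,0,0,23,0, 0,0,0,0,0,25,0, 0,0,0,0,0,0,0]' >/dev/null
python3 -c "
from h import *
tw()"
python3 -m crank '[0,0,0,0,20,0,0, 0,0,0,0,25,0,0, 0,0,0,0,25,0,0, 0,0,0,0,25,0,0, 0,0,0,0,20,0,0]' >/dev/null
python3 -m crank '[0,0,0,0,15,0,0, 0,0,0,0,10,0,0, 0,0,0,0,0,0,0]' 
python3 -c "
from h import *
tw()"
```

```text
track mm [-158.8   -1.1   16.2] yaw -1.6 F [-0.5  0.3  0.6] open 1.8 t 48.575
clock: 49.58
tool_pos: [0.5708, -0.0383, 0.0181]
orientation: [180.0, 0.0, -1.6]
force: [0.6, 0.3, -0.3]
opening: 0.0005
gripper_force: 0.0
track mm [-18.6   0.4  18.1] yaw -1.6 F [ 0.6  0.3 -0.3] open 0.5 t 49.575
```

```bash
python3 -m crank '[0,0,0,0,6,0,0, 0,0,0,0,5,0,0, 0,0,0,0,0,0,0]' | grep -E "tool_pos|^force:" 
python3 -m crank '[0,0,0,0,3,0,0, 0,0,0,0,0,0,0]' | grep -E "tool_pos|^force:" 
python3 -m crank '[0,0,0,0,2.5,0,0, 0,0,0,0,0,0,0]' | grep -E "tool_pos|^force:" 
python3 -c "
from h import *
tw()"
```

```text
tool_pos: [0.5705, -0.0489, 0.018]
force: [0.1, -0.1, 0.4]
tool_pos: [0.5705, -0.0519, 0.018]
force: [1.1, -0.1, -0.3]
tool_pos: [0.5704, -0.0543, 0.018]
force: [-0.4, 0.8, -0.4]
track mm [-2.6  0.4 18. ] yaw -1.6 F [-0.4  0.8 -0.4] open 0.5 t 50.45
```

```bash
python3 -m crank '[0,0,0,0,1,0,0, 0,0,0,0,0,0,0]' | grep -E "tool_pos|^force:" 
python3 -m crank '[0,0,0,0,1,0,0, 0,0,0,0,0,0,0]' | grep -E "tool_pos|^force:" 
python3 -c "
from h import *
tw()"
python3 -m crank '[0,0,0,0,-8,0,0, 0,0,0,0,-20,0,0, 0,0,0,0,0,-50,0, 0,0,0,0,0,-60,0, 0,0,0,0,0,-60,0]' >/dev/null
python3 - <<'E'
from h import *
gt(60,-30,230)
E
```

```text
tool_pos: [0.5705, -0.0544, 0.0181]
force: [-0.9, 6.0, 1.0]
tool_pos: [0.5707, -0.0544, 0.0181]
force: [-1.8, 12.2, 1.0]
track mm [-2.5  0.7 18.1] yaw -1.6 F [-1.8 12.2  1. ] open 0.7 t 50.95
yaw -1.6 -> -1.6 turn z rad 0.001 shift x -30.1 y 89.4 z -40.2 j6 72
```

```bash
python3 -m crank '[0,0,0,-30,45,-20,0.5, 0,0,0,-35,44,-20,0.5, 0,0,0,0,0,0,0.5, 0,0,0,0,0,0,0.5]' >/dev/null
python3 - <<'E'
from h import *
im=eyes.snapshot('wrist'); cv2.imwrite('pics/w10.png',im); tw(); gt(137,75,120,-90)
m=eyes.camera_model('wrist')
for x in (0,18,48,78,108,138): print(x,proj(m,T(TR,(x,0,34)))[0].round())
E
```

```text
track mm [ 59.7 -64.3 227.8] yaw -1.6 F [ 1.1  0.  -0.2] open 38.7 t 52.125
yaw -1.6 -> -91.6 turn z rad 1.571 shift x 77.3 y -139.3 z 107.8 j6 79
0 [194. 106.]
18 [212. 106.]
48 [242. 106.]
78 [273. 106.]
108 [303. 106.]
138 [333. 106.]
```

View pics/w10.png

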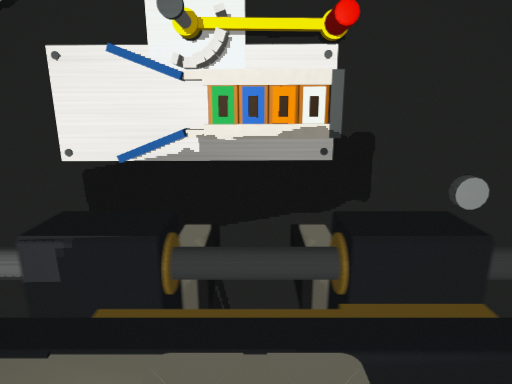

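Green, blue, orange and white stand in one row against the stop, columns 208–328, with no gaps. Back to the knob to close the gate.

```bash
python3 -m crank '[0,0,0.1745,0,0,0,0.5, 0,0,0.1745,0,0,0,0.5, 0,0,0.1745,0,0,0,0.5, 0,0,0.1745,0,0,0,0.5, 0,0,0.1745,0,0,0,0.5]' >/dev/null
python3 -m crank '[0,0,0.1745,0,0,0,0.5, 0,0,0.1745,0,0,0,0.5, 0,0,0.1745,0,0,0,0.5, 0,0,0.1745,0,0,0,0.5, 0,0,0,26.8,-46.4,36,0.5]' >/dev/null
python3 -m crank '[0,0,0,26.8,-46.4,36,0.5, 0,0,0,26.8,-46.4,36,0.5, 0,0,0,0,0,0,0.5, 0,0,0,0,0,0,0.5]' >/dev/null
python3 - <<'E'
from h import *
lev(); gt(140,75,43,-90)
E
```

```text
track mm [137.4  70.3 121.7] yaw -91.5 F [-0.6 -0.3  0.7] open 44.0 t 53.875
r 137.5 ang 88.0 toolang 90.1 F toolx 0.3 M [-0.02  0.09 -0.  ] rp [179.8  -0. ]
yaw -91.5 -> -91.6 turn z rad 0.001 shift x 2.6 y -4.7 z 78.7 j6 -1
```

```bash
python3 -m crank '[0,0,0,2.6,-4.7,15,0.42, 0,0,0,0,0,15,0.42, 0,0,0,0,0,0,0.42]' >/dev/null
python3 -c "
from h import *
lev()
gt(140,75,43,-90)"
python3 -m crank '[0,0,0,0,0,20,0.42, 0,0,0,0,0,17,0.42, 0,0,0,0,0,10,0.42, 0,0,0,0,0,0,0.42]'
python3 -c "
from h import *
lev()
gt(140,75,43,-90)"
```

```text
track mm [140.3  73.8  92.5] yaw -91.6 F [-0.1 -0.4  0.2] open 36.6 t 54.25
r 140.3 ang 89.5 toolang 90.0 F toolx 0.4 M [ 0.01  0.17 -0.06] rp [179.9   0. ]
yaw -91.6 -> -91.6 turn z rad 0.000 shift x -0.3 y -1.2 z 49.5 j6 -1
clock: 54.75
tool_pos: [0.6404, -0.1997, 0.0457]
orientation: [179.9, -0.0, -91.6]
force: [-0.6, 0.4, -0.2]
opening: 0.0367
gripper_force: 0.0
track mm [140.7  74.4  45.7] yaw -91.6 F [-0.6  0.4 -0.2] open 36.7 t 54.75
r 140.7 ang 89.8 toolang 90.0 F toolx -0.4 M [ 0.02  0.11 -0.01] rp [179.9  -0. ]
yaw -91.6 -> -91.6 turn z rad 0.000 shift x -0.7 y -0.6 z 2.7 j6 -1
```

Grip, lift 25 mm and start the swing in 5° steps.

```bash
python3 -m crank '[0,0,0,-0.7,0,2,0.2, 0,0,0,0,0,0,0, 0,0,0,0,0,0,0, 0,0,0,0,0,0,0, 0,0,0,0,0,0,0]' | grep -E "pos|opening|gripper"
python3 -m crank '[0,0,0,0,0,-8,0, 0,0,0,0,0,-9,0, 0,0,0,0,0,-8,0, 0,0,0,0,0,0,0]' | grep -E "pos|opening|gripper"
python3 -c "
from h import *
lev()"
python3 -m crank '[0,0,0.0436,0,0,0,0, 0,0,0,0,12.2,0,0, 0,0,0.0873,0,0,0,0, 0,0,0,0,12.2,0,0, 0,0,0.0436,0,0,0,0]' >/dev/null
python3 -c "
from h import *
lev()"
```

```text
tool_pos: [0.6411, -0.1991, 0.0447]
opening: 0.0216
gripper_force: 30.0
tool_pos: [0.6413, -0.1989, 0.0706]
opening: 0.0214
gripper_force: 30.0
track mm [140.   75.4  70.6] yaw -91.6 F [-0.1  1.3 -1.9] open 21.4 t 55.875
r 140.0 ang 90.1 toolang 90.0 F toolx -1.3 M [0.5  0.1  0.02] rp [-179.9   -0. ]
track mm [138.2  49.   69.7] yaw -101.5 F [-3.4 -0.  -1.7] open 21.7 t 56.5
r 140.7 ang 79.3 toolang 80.1 F toolx 0.7 M [-0.57  1.32  0.38] rp [180.  -0.]
```

```bash
python3 -m crank '[0,0,0.0436,0,0,0,0, 0,0,0,0,12.2,0,0, 0,0,0.0873,0,0,0,0, 0,0,0,0,12.2,0,0, 0,0,0.0436,0,0,0,0]' >/dev/null
python3 -c "
from h import *
lev()"
python3 -m crank '[0,0,0.0436,0,0,0,0, 0,0,0,0,12.2,0,0, 0,0,0.0873,0,0,0,0, 0,0,0,0,12.2,0,0, 0,0,0.0436,0,0,0,0]' >/dev/null
python3 -c "
from h import *
lev()"
```

```text
track mm [131.8  25.1  69.7] yaw -111.4 F [-3.6 -2.8 -1.7] open 21.4 t 57.125
r 140.9 ang 69.3 toolang 70.2 F toolx 3.9 M [-1.29  1.67  0.37] rp [180.  -0.]
track mm [120.8   3.2  69.7] yaw -121.4 F [-3.9 -1.2 -0.5] open 21.4 t 57.75
r 140.5 ang 59.3 toolang 60.2 F toolx 3.1 M [-0.17  1.59  0.46] rp [180.   0.]
```

```bash
python3 -m crank '[0,0,0.0436,0,0,0,0, 0,0,0,-0.2,12.2,0,0, 0,0,0.0873,0,0,0,0, 0,0,0,-0.2,12.2,0,0, 0,0,0.0436,0,0,0,0]' >/dev/null
python3 -c "
from h import *
lev()"
python3 -m crank '[0,0,0.0436,0,0,0,0, 0,0,0,0,12.2,0,0, 0,0,0.0873,0,0,0,0, 0,0,0,0,12.2,0,0, 0,0,0.0436,0,0,0,0]' >/dev/null
python3 -c "
from h import *
lev()"
```

```text
track mm [106.1 -16.   69.8] yaw -131.4 F [-3.4  0.2 -2.4] open 21.6 t 58.375
r 139.8 ang 49.4 toolang 50.2 F toolx 2.1 M [0.26 1.21 0.37] rp [-180.    0.]
track mm [ 88.5 -33.1  69.7] yaw -141.4 F [-1.4  1.5 -2. ] open 21.7 t 59.0
r 139.7 ang 39.3 toolang 40.2 F toolx 0.1 M [0.69 1.1  0.39] rp [180.   0.]
```

```bash
python3 -m crank '[0,0,0.0436,0,0,0,0, 0,0,0,0,12.2,0,0, 0,0,0.0873,0,0,0,0, 0,0,0,0,12.2,0,0, 0,0,0.0436,0,0,0,0]' >/dev/null
python3 -c "
from h import *
lev()"
python3 -m crank '[0,0,0.0436,0,0,0,0, 0,0,0,0,12.2,0,0, 0,0,0.0873,0,0,0,0, 0,0,0,0,12.2,0,0, 0,0,0.0436,0,0,0,0]' >/dev/null
python3 -c "
from h import *
lev()"
```

```text
track mm [ 68.7 -47.5  69.5] yaw -151.4 F [-3.6  1.1 -0.9] open 21.3 t 59.625
r 140.4 ang 29.3 toolang 30.2 F toolx 2.6 M [0.6  1.45 0.43] rp [180.  -0.]
track mm [ 46.3 -57.   69.7] yaw -161.4 F [-3.7  1.9 -1.7] open 21.1 t 60.25
r 139.9 ang 19.3 toolang 20.2 F toolx 2.9 M [0.9  1.27 0.44] rp [180.   0.]
```

```bash
python3 -m crank '[0,0,0.0436,0,0,0,0, 0,0,0,0,12.2,0,0, 0,0,0.0873,0,0,0,0, 0,0,0,0,12.2,0,0, 0,0,0.0436,0,0,0,0]' >/dev/null
python3 -m crank '[0,0,0.0436,0,0,0,0, 0,0,0,0,12.2,0,0, 0,0,0.0873,0,0,0,0, 0,0,0,0,10.4,0,0, 0,0,0.04,0,0,0,0]' >/dev/null
python3 -m crank '[0,0,0,0,0,0,0]' >/dev/null
python3 -c "
from h import *
lev()"
```

```text
track mm [  0.6 -65.3  69.3] yaw 178.9 F [-4.4  3.  -1.5] open 21.5 t 61.625
r 140.3 ang 0.3 toolang 0.5 F toolx 4.4 M [1.26 1.59 0.39] rp [ 1.8e+02 -1.0e-01]
```

```bash
python3 -m crank '[0,0,0,0,0,8,0, 0,0,0,0,0,8,0, 0,0,0,0,0,7,0, 0,0,0,0,0,3,0, 0,0,0,0,0,0,0]'
python3 -c "
from h import *
lev()"
```

```text
clock: 62.25
tool_pos: [0.503, -0.0568, 0.0434]
orientation: [-180.0, -0.2, 178.8]
force: [-9.8, 2.7, 7.7]
opening: 0.0216
gripper_force: 30.0
track mm [  1.7 -66.9  43.4] yaw 178.8 F [-9.8  2.7  7.7] open 21.6 t 62.25
r 141.9 ang 0.7 toolang 0.4 F toolx 9.8 M [0.8  3.63 0.01] rp [-180.    -0.2]
```

Down: 43.4 now against 44.7 when gripped, and pressing. Release, rise and check.

```bash
python3 -m crank '[0,0,0,0,0,0,0.5, 0,0,0,0,0,0,0.5, 0,0,0,0,0,0,0.5, 0,0,0,0,0,-40,0.5, 0,0,0,0,0,-60,0.5]' >/dev/null
python3 -m crank '[0,0,0,-20,0,-60,0.5, 0,0,0,-20,0,-60,0.5, 0,0,0,0,0,0,0.5]' >/dev/null
python3 - <<'E'
from h import *
tw(); m=eyes.camera_model('wrist'); im=eyes.snapshot('wrist'); s=eyes.snapshot('scene')
for x,y,z in((0,-65,79),(0,-65,95),(0,0,35),(0,0,51)): print((x,y,z),proj(m,T(TR,(x,y,z)))[0].round())
h=cv2.cvtColor(im,cv2.COLOR_BGR2HSV); k=((h[...,0]<6)|(h[...,0]>174))&(h[...,1]>180)&(h[...,2]>100); k[:,:150]=0; k[170:]=0; ys,xs=np.nonzero(k); print('knob',xs.mean(),ys.mean())
cv2.imwrite('pics/end.png',np.hstack([im[:,100:420],cv2.resize(s[150:260,180:320],(480,384))]))
E
```

```text
track mm [  1.4 -21.3 267.5] yaw 178.7 F [-0.5  0.1 -1. ] open 43.8 t 63.25
(0, -65, 79) [257. 124.]
(0, -65, 95) [257. 125.]
(0, 0, 35) [256. 179.]
(0, 0, 51) [256. 182.]
knob 257.8567073170732 124.04878048780488
```

View pics/end.png

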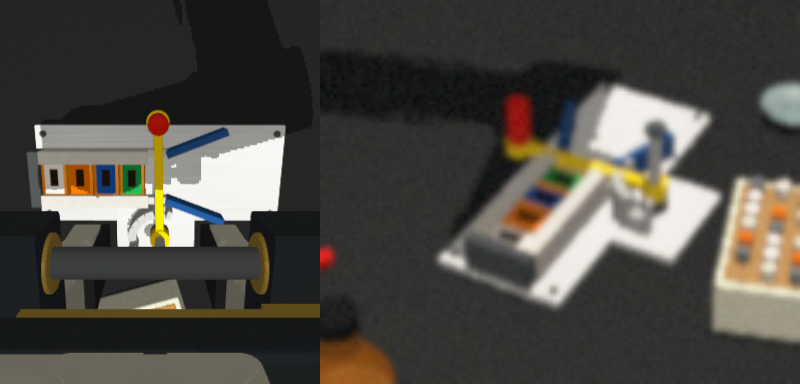

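The row is still against the stop and the bar lies across behind green. I'll check the lift by comparing the knob with the first scene picture.

```bash
python3 - <<'E'
from h import *
def c(im):
    h=cv2.cvtColor(im,cv2.COLOR_BGR2HSV); k=((h[...,0]<8)|(h[...,0]>172))&(h[...,1]>150)&(h[...,2]>60); k[:,:210]=0;k[:,265:]=0;k[:150]=0;k[230:]=0
    y,x=np.nonzero(k); return x.mean().round(2),y.mean().round(2),y.min(),y.max(),len(x)
print(c(cv2.imread('pics/scene0.png')),c(eyes.snapshot('scene')))
m=eyes.camera_model('scene'); print(proj(m,T(TR,[(0,-65,62),(0,-65,78)])))
E
```

```text
(np.float64(237.78), np.float64(182.25), np.int64(176), np.int64(189), 96) (np.float64(237.43), np.float64(183.32), np.int64(177), np.int64(190), 101)
[[236.39661563 182.82603983]
 [236.16992192 178.67870188]]
```

```bash
python3 -c "
from plant import ctrl
print(ctrl.close_job())"
```

```text
the job is handed in; nothing more can be done
None
```

All four blocks stand in one row, without gaps, home against the stop; the gate lever is down in its closed notch behind them, and the job was handed in at about 63 s of the 210 s allowed.

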